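# Thread three spacers onto a spring-borne arbor, widest first

### The job

Thread the three loose aluminium spacer rings onto the upright arbor pin of the fixture, the widest at the bottom, then the middle one, the narrowest on top, each lowered until it lies flat and fully home on what is below. The pin's carriage may stand anywhere along its slot, so feel for the pin gently: do not ram the rings or fingers against the fixture, and leave the tape roll, spanner and brass weight where they are.

Things in the scene. Friction and masses are not known exactly. Their poses are not given: they have to be found in the camera images.
- stand: Fixed fixture: grey base plate 136 x 70 x 12 mm with steel guide strips (tops 19 mm above the table). Origin: at its underside, midway across but 49 mm from one end (87 mm from the other, towards +x); x runs along its slot. A carriage with the upright arbor pin is clamped somewhere along the slot: it holds against 40 N and must not be shoved. Forces over 25 N between the fixture and a ring or the robot spoil the job.
- seat_point (a point): Point above the stand's origin at the height of the seat, 28 mm above the table: the round seat (diameter 38 mm) about the pin, on which the lowest ring lies (a sprung washer: bears 6 N, gives up to 4 mm by 16 N, then solid). Seat and pin stand off this point by 0 mm in the stand's y but by +4 to +34 mm along its x; this offset varies and is NOT measured.
- tip_point (a point): Point above the stand's origin at the height of the pin's top, 106 mm above the table (the pin itself stands +4 to +34 mm off it along x). Steel pin, diameter 16 mm, flat end of 14 mm with a 3 mm high taper. It is on a spring: pressed on its end it sinks up to 12 mm (5 N to start, 1.2 N more per mm, then solid) and pops up into a bore slid over it.
- ring_wide: Aluminium spacer ring, outer diameter 62 mm, 24 mm thick, through bore 18.5 mm, about 0.18 kg. Lies flat on the table at the start. Origin: centre of the bore at the underside; z up along the bore.
- ring_middle: Aluminium spacer ring, outer diameter 52 mm, 20 mm thick, through bore 18.5 mm, about 0.11 kg. Lies flat on the table at the start. Origin: centre of the bore at the underside; z up along the bore.
- ring_narrow: Aluminium spacer ring, outer diameter 42 mm, 16 mm thick, through bore 18.5 mm, about 0.06 kg. Lies flat on the table at the start. Origin: centre of the bore at the underside; z up along the bore.
- tape: Bystander: roll of black tape lying flat, diameter 58 mm, 19 mm high, not a spacer. Origin: centre of its underside. Leave it.
- spanner: Bystander: open-ended steel spanner lying flat, 154 x 29 x 7 mm, long axis its y. Origin: centre of its underside. Leave it.
- brass_weight: Bystander: brass-coloured knobbed weight standing upright, diameter 31 mm, 49 mm high. Origin: centre of its underside. Leave it.
There are look-alikes about, which are no part of the job. What is shaped like the ring_narrow but pink or turquoise is not meant.

How it is judged:
On the way, in this order (a step that is already met when the one before it is completed fails the run):
1. the widest ring lies flat on the seat, threaded on the pin (z of ring_wide in the frame of stand between 0.0255 and 0.0305 m and angle between ring_wide's own z axis and vertical below 0.08 rad and x of ring_wide in the frame of stand between -0.001 and 0.039 m and y of ring_wide in the frame of stand between -0.005 and 0.005 m), for 0.2 s.
2. the middle ring lies flat on the widest, threaded on the pin (all of step 1 and z of ring_middle in the frame of stand between 0.0495 and 0.0545 m and angle between ring_middle's own z axis and vertical below 0.08 rad and x of ring_middle in the frame of stand between -0.001 and 0.039 m and y of ring_middle in the frame of stand between -0.005 and 0.005 m), for 0.2 s.
3. the narrowest ring lies flat on the middle one, threaded on the pin (all of step 2 and z of ring_narrow in the frame of stand between 0.0695 and 0.0745 m and angle between ring_narrow's own z axis and vertical below 0.08 rad and x of ring_narrow in the frame of stand between -0.001 and 0.039 m and y of ring_narrow in the frame of stand between -0.005 and 0.005 m), for 0.2 s.
At the end, for the whole second after the job is handed in: All three rings are threaded on the pin and level, released and at rest: the widest on the seat, the middle one on it, the narrowest on top, each within 2.5 mm of its fully seated height (all of step 3 and linear speed of each of ring_wide, ring_middle, ring_narrow below 0.02 m/s and contact force between each of ring_wide, ring_middle, ring_narrow and the fingers below 0.1 N); the robot touches nothing.
It fails at once if a ring is pressed against the fixture with more than 25 N (contact force between any of ring_wide, ring_middle, ring_narrow and stand above 25 N).
It fails at once if the robot presses on the fixture with more than 25 N (contact force between any of the fingers, the arm and stand above 25 N).
It fails at once if the tape roll, spanner or brass weight is moved by more than 25 mm (distance of any of tape, spanner, brass_weight from where it was at the start of the episode above 0.025 m).
It also fails if it takes over 72 s, if anything falls off the work surface, if the arm or the gripper's body presses on something with over 40 N, if the wrist force passes 120 N, or if a joint passes its speed limit or range.

### The arm

A 6-joint arm with a two-finger parallel gripper is mounted at the origin on a cart in front of the work surface, level with it; the furniture and walls round the work are solid. World frame = base frame: x ahead of the robot, y to its left, z up, the work surface at z = 0. Lengths are in m, angles in rad, forces in N, time in s.
With the tool pointing down it reaches from about 0.3 to 0.775 m from the base axis. Payload 14.6 kg.
Tool frame: the origin (TCP) lies on the centre line of the jaws, within the pads' length; the fingertips stand 19 mm ahead of it and the grasp point (between the pads) is the TCP; z points along the fingers, x is the direction in which the jaws open and shut, and the axes are right-handed (so a half turn about z gives the same grasp; the last joint's range is limited). The gripper opens to 94 mm and grips with 3 to 60 N. Pads are 16 mm wide; open, the fingers measure 119 mm over their backs; the gripper's body (75 mm by 177 mm) begins 78 mm behind the grasp point.
Start: joints at [1.271, 0.3, 1.521, -0, 1.321, -0.067], TCP at [0.127, 0.535, 0.186] pointing down, gripper open.
Joint ranges: [-3.03, 3.03], [-0.79, 2.21], [0.23, 2.52], [-1.04, 4.18], [0, 3.07], [-2.55, 2.55]. Speed limits (rad/s): [2.22, 2.22, 2.57, 3.14, 3.14, 3.14].

### API

Orientations are given as [roll, pitch, yaw] about the fixed x, y, z axes, in that order (R = Rz(yaw) Ry(pitch) Rx(roll)).
In Python, from station import ctrl, imaging gives the robot as it stands.
- The arm moves only by the shell command python3 -m handwheel 'ROWS' [OPENING] [FORCE]. ROWS is JSON, a list that holds one entry, the list of rows, each a list of 4 numbers: the shift along the tool's x, y, z in m, then the turn about the tool's z in rad. A call has 1 to 10 rows; each row shifts and turns the pose as measured when the row begins, along the tool's axes as they then stand; what a row does not reach is not made up. A row lasts 1/10 s, in which the tool goes at most 50 mm and 8.59 degrees, less where a joint would pass 70% of its speed; a pose out of reach is approached as far as the arm can. A call is refused whole if a number of a shift passes 0.05 or a number of a turn 0.15, either way. A call with a gripper value outside its range is refused whole. OPENING is the finger opening in m, from 0 to 0.094, set as the call begins (- or left out, the last holds). The fingers move at their own pace and stop on an object; FORCE is the grip in N (left out, the last holds). Time passes only in rows, so rows that do not move let the fingers close. It gives the time, the measured TCP pose, the force and the opening at its end, in the units of the state.
- ctrl.get_obs(): the state, without advancing time (a new reading comes with each control period).
- imaging.camera(name): name is "scene" or "top" or "wrist"; returns the picture (384x512x3 uint8, red, green, blue); there is no depth.
- imaging.camera_model(name): a dict with "camera_matrix" (3x3 intrinsics, pixels), "k1" (the pictures are not rectified: a ray, as slopes to the right and down, at radius r is drawn at 1 + k1 r^2 times it, then the intrinsics apply), "position" and "attitude" of the camera in the world. Camera axes: x right, y up, looking along -z (the intrinsics and any distortion apply to the point x, -y, -z); pixel columns grow to the right and rows downward; lengths in m; the calibration is good to about 2 mm. A picture is of the moment at which its call begins: read the wrist's pose just before it. camera_model takes no time and is no camera call; for the wrist camera it gives the pose at the moment of the call.
- ctrl.hand_in(): hands the job in, once; it reports no verdict.
The state is a dict: "time_s": time; "qpos": joint angles; "joint_vel": joint speeds; "tau": joint torques, N m; "ee_pos": TCP position; "eef_rot": TCP orientation; "force": force on the tool from outside, world axes, zero at the start; "moment": the same for the moment, N m; "grip_width": finger opening in m.
Only numpy, scipy, OpenCV 4.12 (cv2) and the standard library are available. Lean on these libraries where they do the work, as an engineer would, in place of code of your own. Each camera call takes 0.05 s, during which the arm holds its last target. There are 200 camera calls.

## Working session

There is one attempt and no reset: what is moved stays moved. The work goes in short steps, Python scripts to look and compute and a shell command to move; the robot and the scene stay as the last step left them, time stands still between calls to the robot, and variables do not carry over. Pictures are saved under pics/ and viewed, about 8 in all and at most 12, crops included, and the job is handed in when it is done.

```bash
ls; mkdir -p pics; python3 - <<'E'
from station import ctrl, imaging
import cv2,numpy as np
o=ctrl.get_obs(); print({k:np.round(v,3).tolist() for k,v in o.items()})
for n in ["scene","top","wrist"]:
    m=imaging.camera_model(n); print(n,m)
    cv2.imwrite(f"pics/{n}0.png",imaging.camera(n)[:,:,::-1])
E
```

```text
pics
{'time_s': 0.0, 'qpos': [1.271, 0.3, 1.522, 0.0, 1.321, -0.067], 'joint_vel': [-0.001, -0.001, 0.001, 0.0, 0.002, 0.0], 'tau': [-0.002, -53.181, -35.272, 0.071, 0.025, -0.0], 'ee_pos': [0.127, 0.535, 0.185], 'eef_rot': [-3.142, 0.001, 1.338], 'force': [0.628, 0.311, 0.772], 'moment': [0.021, 0.006, -0.013], 'grip_width': 0.094}
scene {'camera_matrix': array([[458.57301173,   0.        , 246.68461469],
       [  0.        , 458.57301173, 196.55955088],
       [  0.        ,   0.        ,   1.        ]]), 'k1': 0.02334858609377585, 'position': array([ 0.13209465, -0.48541482,  0.61444404]), 'attitude': array([ 0.98166863, -0.02037937, -0.51334436])}
top {'camera_matrix': array([[460.17186285,   0.        , 253.66978935],
       [  0.        , 460.17186285, 194.95414539],
       [  0.        ,   0.        ,   1.        ]]), 'k1': -0.1836510127101605, 'position': array([0.35538902, 0.19086523, 1.05957585]), 'attitude': array([ 1.63428813e-01, -1.43756765e-03, -1.54374906e+00])}
wrist {'camera_matrix': array([[314.70918988,   0.        , 258.34244543],
       [  0.        , 314.70918988, 191.35808461],
       [  0.        ,   0.        ,   1.        ]]), 'k1': -0.04537535808160274, 'position': array([0.06309965, 0.55072095, 0.38365647]), 'attitude': array([-2.31492269e-01,  8.27841916e-04,  1.33744170e+00])}
```

View pics/top0.png

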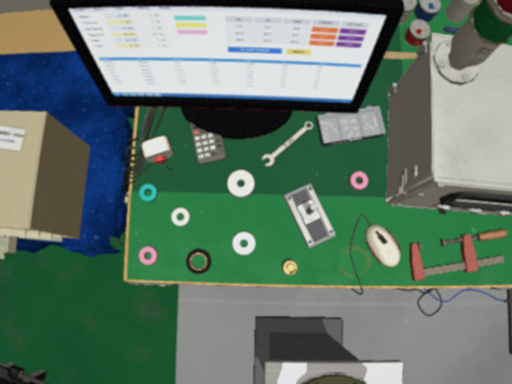

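View pics/scene0.png

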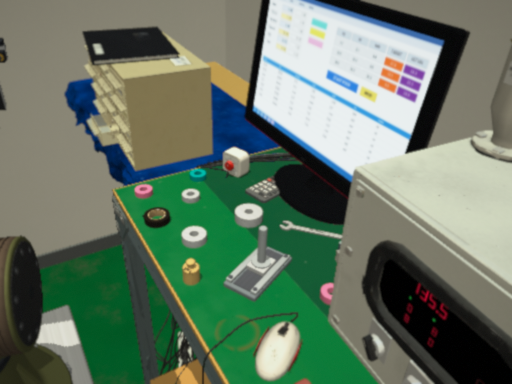

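The top view shows the wide ring at about (240,183), the middle at (244,243), the narrow at (180,216) and the stand at about (310,215). The monitor is just beyond, and the instrument is on the right. The scene view shows the pin standing at about (262,245).

```bash
cat > h.py <<'E'
import cv2, numpy as np
from scipy.spatial.transform import Rotation as R
def cast(m,uv,z):
    uv=np.atleast_2d(np.asarray(uv,float)); K=m["camera_matrix"]
    d=np.c_[(uv[:,0]-K[0,2])/K[0,0],(uv[:,1]-K[1,2])/K[1,1]]
    s=d.copy()
    for _ in range(20): s=d/(1+m["k1"]*(s**2).sum(1))[:,None]
    w=R.from_euler("xyz",m["attitude"]).apply(np.c_[s[:,0],-s[:,1],-np.ones(len(s))])
    p=m["position"]; return p+w*((z-p[2])/w[:,2])[:,None]
def project(m,X):
    c=R.from_euler("xyz",m["attitude"]).inv().apply(np.atleast_2d(X)-m["position"])
    s=np.c_[c[:,0]/-c[:,2],-c[:,1]/-c[:,2]]; s=s*(1+m["k1"]*(s**2).sum(1))[:,None]
    K=m["camera_matrix"]; return s*[K[0,0],K[1,1]]+K[:2,2]
def blobs(mask,amin=30):
    cs,_=cv2.findContours(mask.astype(np.uint8),cv2.RETR_EXTERNAL,cv2.CHAIN_APPROX_NONE)
    return [c[:,0,:] for c in cs if cv2.contourArea(c)>amin]
E
python3 - <<'E'
from h import *
from station import imaging
for n in ["top"]:
    im=cv2.imread(f"pics/{n}0.png"); m=imaging.camera_model(n)
    hsv=cv2.cvtColor(im,cv2.COLOR_BGR2HSV)
    mask=(hsv[:,:,1]<60)&(hsv[:,:,2]>90)
    for c in blobs(mask):
        x,y,w,h=cv2.boundingRect(c)
        if 130<x<400 and 100<y<290 and w<90:
            P=cast(m,c,0.015)[:,:2].astype(np.float32); r=cv2.minAreaRect(P*1000)
            print((x,y,w,h),np.round(r[0]),np.round(r[1]),round(r[2],1))
    for nm,uv in dict(tape=(199,261),weight=(290,267),sp=(288,145),kbd=(208,145),monbase=(237,135),cubes=(350,125),mon=(240,105),boxr=(390,150),pinkR=(359,180)).items(): print(nm,cast(m,uv,0.01)[0].round(3))
E
```

```text
(232, 231, 24, 24) [418. 214.] [52. 52.] 1.6
(366, 225, 34, 42) [ 419. -107.] [108.  56.] 33.9
(171, 207, 19, 20) [473. 362.] [44. 42.] 2.7
(284, 183, 52, 65) [485.  65.] [137.  71.] 26.4
(227, 169, 28, 29) [555. 225.] [66. 63.] 1.6
(141, 135, 32, 28) [633. 428.] [58. 69.] 17.5
(191, 127, 34, 36) [651. 306.] [91. 66.] 14.4
(261, 121, 53, 46) [656. 119.] [ 32. 156.] 44.8
(317, 105, 69, 39) [706. -35.] [ 81. 156.] 12.7
tape [0.373 0.314 0.01 ]
weight [0.365 0.107 0.01 ]
sp [0.65  0.116 0.01 ]
kbd [0.645 0.305 0.01 ]
monbase [0.671 0.237 0.01 ]
cubes [ 0.705 -0.033  0.01 ]
mon [0.747 0.233 0.01 ]
boxr [ 0.646 -0.129  0.01 ]
pinkR [ 0.571 -0.052  0.01 ]
```

View pics/wrist0.png

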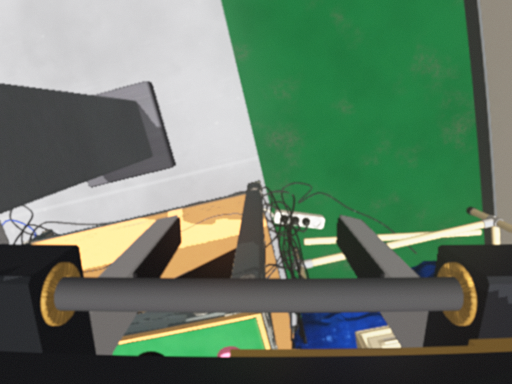

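The wrist view from the start pose shows only floor and cart. The jaws frame the bottom of it, around rows 220-380. I'll move up over the work.

```bash
python3 -m handwheel '[[[-0.022,0.043,-0.007,0],[-0.022,0.043,-0.007,0],[-0.022,0.043,-0.007,0],[-0.022,0.043,-0.007,0],[-0.022,0.043,-0.007,0],[-0.022,0.043,-0.007,0],[-0.022,0.043,-0.007,0],[-0.022,0.043,-0.007,0],[-0.022,0.043,-0.007,0],[-0.022,0.043,-0.007,0]]]' 0.094; cat > look.py <<'E'
import sys
from h import *
from station import ctrl, imaging
n,name=sys.argv[1:3]
o=ctrl.get_obs(); m=imaging.camera_model(n); im=imaging.camera(n)[:,:,::-1].copy()
cv2.imwrite(f"pics/{name}.png",im); np.save(f"pics/{name}.npy",m,allow_pickle=True)
print(round(o["time_s"],2),o["ee_pos"].round(4) if hasattr(o["ee_pos"],'round') else o["ee_pos"],np.round(o["eef_rot"],4),np.round(o["force"],1))
E
python3 look.py wrist w1; python3 look.py top t1
```

```text
time_s: 1.15
ee_pos: [0.5002, 0.2148, 0.2553]
eef_rot: [-3.14, 0.005, 1.347]
force: [1.4, 0.9, -0.4]
grip_width: 0.0939
1.15 [0.5002 0.2148 0.2553] [-3.1398  0.0047  1.347 ] [ 1.4  0.9 -0.4]
1.2 [0.5045 0.2106 0.2559] [3.1415 0.0054 1.3433] [ 3.8 -3.7  0.1]
```

View pics/w1.png

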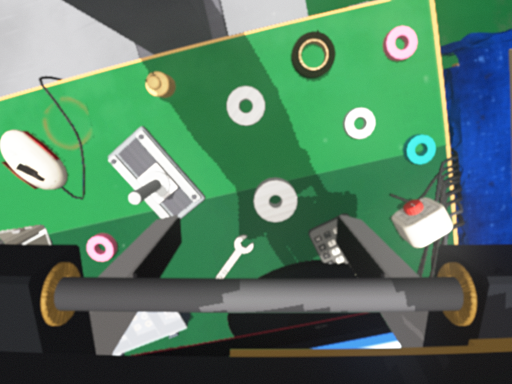

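The wrist view shows the wide ring at (275,200), the middle at (246,106), the narrow at (360,123) and the pin tip at about (134,199). I'll measure these from a settled frame.

```bash
python3 -m handwheel '[[[0,0,0,0],[0,0,0,0]]]'; cat > meas.py <<'E'
import sys
from h import *
def meas(name):
    im=cv2.imread(f"pics/{name}.png"); m=np.load(f"pics/{name}.npy",allow_pickle=True).item()
    hsv=cv2.cvtColor(im,cv2.COLOR_BGR2HSV); mask=(hsv[:,:,1]<60)&(hsv[:,:,2]>90)
    big=cv2.resize(im,None,fx=4,fy=4,interpolation=cv2.INTER_CUBIC); hb=cv2.cvtColor(big,cv2.COLOR_BGR2HSV)
    mk=((hb[:,:,1]<90)&(hb[:,:,2]>80)).astype(np.uint8)
    cs,hi=cv2.findContours(mk,cv2.RETR_CCOMP,cv2.CHAIN_APPROX_NONE)
    for i,c in enumerate(cs):
        a=cv2.contourArea(c); p=hi[0,i,3]
        if p<0 or a<300: continue
        A=cv2.contourArea(cs[p])
        if not 4<A/a<20 : continue
        h0=0.02
        (ox,oy),r=cv2.minEnclosingCircle(cast(m,(cs[p][:,0]+.5)/4-.5,h0)[:,:2].astype(np.float32))
        (ix,iy),ri=cv2.minEnclosingCircle(cast(m,(c[:,0]+.5)/4-.5,h0)[:,:2].astype(np.float32))
        print("ring px",np.round(c[:,0].mean(0)/4,1),"outer",np.round([ox,oy,r],4),"hole",np.round([ix,iy,ri],4))
    for c in blobs(mask,300):
        P=cast(m,c,0.012)[:,:2].astype(np.float32); r=cv2.minAreaRect(P*1000)
        if 120<max(r[1])<175 and 60<min(r[1])<110: print("stand?",np.round(r[0]),np.round(r[1]),r[2])
    return im,m
if __name__=="__main__": meas(sys.argv[1])
E
python3 look.py wrist w2; python3 meas.py w2
python3 - <<'E'
from h import *
for n,(x0,y0) in dict(w2=(90,110),t1=(275,170)).items():
    im=cv2.imread(f"pics/{n}.png")
    globals()[n]=cv2.resize(im[y0:y0+120,x0:x0+130] if n=="w2" else im[y0:y0+90,x0:x0+98],(390,360),interpolation=cv2.INTER_CUBIC)
cv2.imwrite("pics/c1.png",np.hstack([w2,t1]))
E
```

```text
time_s: 1.45
ee_pos: [0.5019, 0.2128, 0.2544]
eef_rot: [-3.139, 0.006, 1.341]
force: [-0.0, -0.0, -0.1]
grip_width: 0.0943
1.45 [0.5019 0.2128 0.2544] [-3.1392  0.0057  1.3408] [-0.  -0.  -0.1]
ring px [100.3 249.4] outer [ 0.5668 -0.043   0.0267] hole [ 0.5683 -0.0462  0.0096]
ring px [109.6 242.3] outer [ 0.5668 -0.043   0.0267] hole [ 0.5657 -0.039   0.0206]
ring px [360.6 121.3] outer [0.4727 0.3603 0.0228] hole [0.4729 0.36   0.0076]
ring px [246.8 104.7] outer [0.4168 0.2155 0.0269] hole [0.417  0.2156 0.0082]
ring px [401.1  41. ] outer [0.3836 0.4291 0.0241] hole [0.3836 0.4286 0.0072]
ring px [405.6  38.2] outer [0.3836 0.4291 0.0241] hole [0.3828 0.4312 0.0095]
ring px [390.9  46.9] outer [0.3836 0.4291 0.0241] hole [0.3858 0.4224 0.019 ]
stand? [727. -40.] [161.  87.] 78.08283233642578
```

View pics/c1.png

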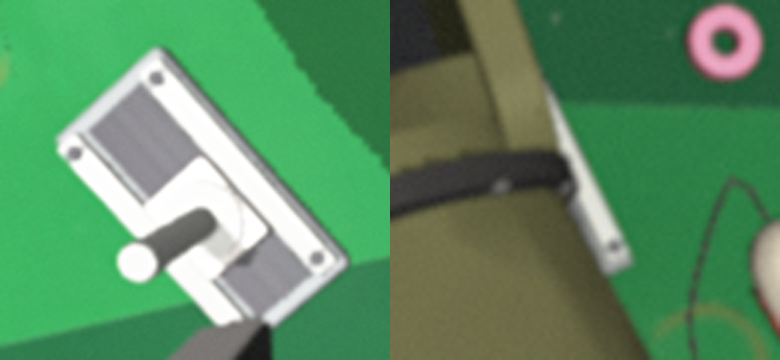

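```bash
python3 - <<'E'
from h import *
m=np.load("pics/w2.npy",allow_pickle=True).item(); im=cv2.imread("pics/w2.png")
print("tip w2",cast(m,(135.3,197),.106).round(4))
hsv=cv2.cvtColor(im,cv2.COLOR_BGR2HSV)
mk=((hsv[:,:,1]<60)&(hsv[:,:,2]>100)).astype(np.uint8)
sub=np.zeros_like(mk); sub[172:228,247:305]=mk[172:228,247:305]
cs,hi=cv2.findContours(sub,cv2.RETR_CCOMP,cv2.CHAIN_APPROX_NONE)
for c in cs:
    if cv2.contourArea(c)>30: print("wide",cv2.contourArea(c),[np.round(v,4) for v in cv2.minEnclosingCircle(cast(m,c[:,0],.024)[:,:2].astype(np.float32))], "ell",cast(m,[cv2.fitEllipse(c)[0]],.024).round(4))
# stand in top0, tip projected there
from station import imaging
t=imaging.camera_model("top"); im=cv2.imread("pics/top0.png"); hsv=cv2.cvtColor(im,cv2.COLOR_BGR2HSV)
mk=((hsv[:,:,1]<60)&(hsv[:,:,2]>90)); mk[:, :282]=0; mk[:,338:]=0; mk[:180]=0; mk[250:]=0
c=max(blobs(mk),key=len); r=cv2.minAreaRect(cast(t,c,.012)[:,:2].astype(np.float32)*1000); print("stand",r)
X=cast(m,(135.3,197),.106); print(project(t,X))
crop=cv2.resize(im[180:250,275:345],(560,560),interpolation=cv2.INTER_CUBIC); cv2.imwrite("pics/c2.png",crop)
E
```

```text
tip w2 [[0.4915 0.07   0.106 ]]
wide 1549.5 [array([0.5519, 0.2266]), np.float64(0.0332)] ell [[0.5518 0.2267 0.024 ]]
wide 80.5 [array([0.5521, 0.2264]), np.float64(0.0083)] ell [[0.5513 0.2264 0.024 ]]
stand ((485.4109191894531, 65.07049560546875), (137.0485076904297, 70.97067260742188), 26.393068313598633)
[[312.35979591 206.48498362]]
```

View pics/c2.png

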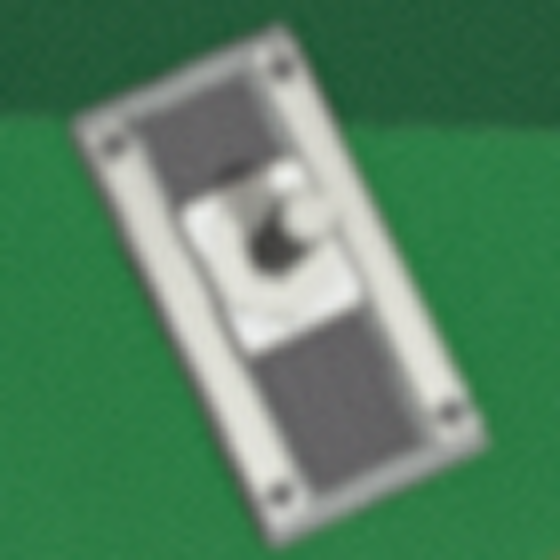

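The crop has the pin tip at about (308,213), so top px (313,206). That agrees with the wrist ray, which gives the pin at about (0.492, 0.069). I'll go for the wide ring now, gripping twice with crossed jaws to centre it.

```bash
python3 -m handwheel '[[[0.0125,0.0228,0.02,0],[0.012,0.0228,0.03,0],[0,0,0.045,0],[0,0,0.045,0],[0,0,0.04,0],[0,0,0,0]]]' 0.094 8; python3 look.py wrist w3; python3 - <<'E'
from h import *
m=np.load("pics/w3.npy",allow_pickle=True).item(); im=cv2.imread("pics/w3.png")
hsv=cv2.cvtColor(im,cv2.COLOR_BGR2HSV); mk=((hsv[:,:,1]<60)&(hsv[:,:,2]>90)).astype(np.uint8)
u=project(m,[[.552,.226,.024]])[0]; print(u)
cs,hi=cv2.findContours(mk,cv2.RETR_CCOMP,cv2.CHAIN_APPROX_NONE)
for c in cs:
    if cv2.contourArea(c)>100 and abs(c[:,0].mean(0)-u).max()<25: print(cv2.contourArea(c),cast(m,[cv2.fitEllipse(c)[0]],.024).round(4),[np.round(v,4) for v in cv2.minEnclosingCircle(cast(m,c[:,0],.024)[:,:2].astype(np.float32))])
E
```

```text
time_s: 2.1
ee_pos: [0.5491, 0.2332, 0.0705]
eef_rot: [3.14, 0.003, 1.352]
force: [-0.2, -0.3, -0.5]
grip_width: 0.094
2.1 [0.5491 0.2332 0.0705] [3.1404e+00 2.8000e-03 1.3517e+00] [-0.2 -0.3 -0.5]
[249.99140379 206.27106616]
4550.0 [[0.5513 0.2271 0.024 ]] [array([0.5518, 0.227 ]), np.float64(0.0325)]
201.5 [[0.5502 0.2275 0.024 ]] [array([0.5507, 0.2271]), np.float64(0.0083)]
```

```bash
python3 -m handwheel '[[[-0.0055,0.0033,0.02,0],[0,0,0.02,0],[0,0,0.006,0]]]' 0.094 8 && python3 -m handwheel '[[[0,0,0,0],[0,0,0,0],[0,0,0,0],[0,0,0,0],[0,0,0,0],[0,0,0,0]]]' 0.05 8
```

```text
time_s: 2.45
ee_pos: [0.5561, 0.2309, 0.0361]
eef_rot: [3.127, -0.006, 1.355]
force: [0.9, -0.2, 0.6]
grip_width: 0.0941
time_s: 3.05
ee_pos: [0.5587, 0.2329, 0.0438]
eef_rot: [3.119, -0.01, 1.356]
force: [1.0, -0.6, -0.4]
grip_width: 0.0512
```

```bash
python3 look.py scene s3;python3 look.py wrist w4; python3 - <<'E'
from station import ctrl
import numpy as np,cv2
o=ctrl.get_obs(); print({k:np.round(v,3).tolist() for k,v in o.items()})
cv2.imwrite("pics/c3.png",np.vstack([cv2.imread("pics/s3.png"),cv2.imread("pics/w4.png")])[:, :][::1])
a=cv2.imread("pics/s3.png");b=cv2.imread("pics/w4.png")
cv2.imwrite("pics/c3.png",np.hstack([cv2.resize(a,(400,300)),cv2.resize(b,(400,300))]))
E
```

```text
3.05 [0.5587 0.2329 0.0438] [ 3.1191 -0.0105  1.3562] [ 1.  -0.6 -0.4]
3.1 [0.5587 0.233  0.0438] [ 3.1191 -0.0105  1.3562] [-0.7 -0.3  0.3]
{'time_s': 3.15, 'qpos': [0.336, 0.553, 1.513, -0.003, 1.051, -1.019], 'joint_vel': [0.001, 0.003, 0.001, -0.0, -0.0, -0.001], 'tau': [0.023, -63.169, -31.294, 0.016, 0.019, 0.001], 'ee_pos': [0.559, 0.233, 0.044], 'eef_rot': [3.119, -0.01, 1.356], 'force': [-0.264, -0.341, 1.322], 'moment': [0.003, -0.028, 0.035], 'grip_width': 0.05}
```

View pics/c3.png

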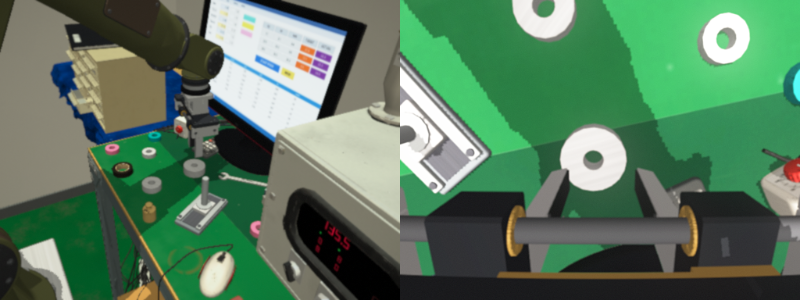

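The scene view shows the gripper standing near the ring in front of the monitor. In the wrist view (right half) the wide ring at (593,158) lies up-image of the closed fingertips at (560,175) and (642,175), so it wasn't gripped. I'll compare the ring with the TCP.

```bash
cat > ring.py <<'E'
import sys
from h import *
def ring(name,guess,z):
    m=np.load(f"pics/{name}.npy",allow_pickle=True).item(); im=cv2.imread(f"pics/{name}.png")
    hsv=cv2.cvtColor(im,cv2.COLOR_BGR2HSV); mk=((hsv[:,:,1]<60)&(hsv[:,:,2]>120)).astype(np.uint8)
    u=project(m,[[*guess,z]])[0]; print("guess px",u.round(1))
    cs,hi=cv2.findContours(mk,cv2.RETR_CCOMP,cv2.CHAIN_APPROX_NONE)
    for c in cs:
        if cv2.contourArea(c)>60 and abs(c[:,0].mean(0)-u).max()<50: print(cv2.contourArea(c),c[:,0].mean(0).round(1),cast(m,[cv2.fitEllipse(c)[0]],z)[0].round(4),"r",round(cv2.minEnclosingCircle(cast(m,c[:,0],z)[:,:2].astype(np.float32))[1],4))
if __name__=="__main__": ring(sys.argv[1],eval(sys.argv[2]),float(sys.argv[3]))
E
python3 ring.py w3 '(.551,.227)' .024; python3 ring.py w4 '(.551,.227)' .024
python3 - <<'E'
from h import *
for n in ("w3","w4"):
    m=np.load(f"pics/{n}.npy",allow_pickle=True).item(); print(m["position"].round(4),m["attitude"].round(4))
m=np.load("pics/w4.npy",allow_pickle=True).item()
r=R.from_euler("xyz",[3.1191,-.0105,1.3562]); T=np.array([.5587,.2329,.0438])
for p in [(0,0,0),(0,0,.019),(.025,0,.019),(-.025,0,.019)]: print(p,(T+r.apply(p)).round(4),project(m,T+r.apply(p)).round(1))
E
```

```text
guess px [250.9 204.8]
4517.0 [251.3 205.3] [0.5513 0.227  0.024 ] r 0.0325
240.0 [251.4 204.4] [0.5506 0.2274 0.024 ] r 0.009
guess px [247.  201.8]
6909.0 [223.9 220.4] [0.5587 0.2163 0.024 ] r 0.0595
279.0 [247.5 200.6] [0.5503 0.2274 0.024 ] r 0.0085
[0.485  0.2485 0.2685] [-0.2327  0.0026  1.3511]
[0.4899 0.2463 0.2403] [-0.254  -0.0107  1.3556]
(0, 0, 0) [0.5587 0.2329 0.0438] [[257.6 219.3]]
(0, 0, 0.019) [0.5592 0.233  0.0248] [[257.7 211. ]]
(0.025, 0, 0.019) [0.5645 0.2574 0.0251] [[292.4 210.9]]
(-0.025, 0, 0.019) [0.5538 0.2086 0.0245] [[222.9 211. ]]
```

```bash
python3 -m handwheel '[[[0,0,-0.01,0],[0,0,-0.01,0],[0,0,0,0],[0,0,0,0],[0,0,0,0]]]' 0.094 8; python3 -m handwheel '[[[-0.002,-0.002,0,0],[-0.002,-0.002,0,0],[-0.002,-0.002,0,0],[0,-0.002,0,0]]]'; python3 -m handwheel '[[[0,0,0,0],[0,0,0,0]]]'
```

```text
time_s: 3.65
ee_pos: [0.5583, 0.2328, 0.0659]
eef_rot: [3.119, -0.011, 1.356]
force: [-0.3, -0.8, 0.6]
grip_width: 0.0867
time_s: 4.05
ee_pos: [0.5481, 0.228, 0.0648]
eef_rot: [3.12, -0.01, 1.356]
force: [-1.0, -0.5, 0.1]
grip_width: 0.0942
time_s: 4.25
ee_pos: [0.5478, 0.228, 0.0648]
eef_rot: [3.12, -0.01, 1.356]
force: [0.0, 0.6, -0.2]
grip_width: 0.0937
```

```bash
python3 -m handwheel '[[[0,0.0028,0.005,0],[0,0,0.005,0],[0,0,0.005,0],[0,0,0.005,0]]]'; python3 -m handwheel '[[[0,0,0.004,0],[0,0,0.004,0],[0,0,0.004,0]]]'; python3 -m handwheel '[[[0,0,0.003,0],[0,0,0.003,0],[0,0,0,0]]]'; python3 -c "
from station import ctrl;o=ctrl.get_obs();print(o['joint_vel'],o['tau'],o['moment'])"
```

```text
time_s: 4.65
ee_pos: [0.5516, 0.2276, 0.0435]
eef_rot: [3.12, -0.01, 1.356]
force: [0.5, -0.7, 0.3]
grip_width: 0.094
time_s: 4.95
ee_pos: [0.5516, 0.2276, 0.0298]
eef_rot: [3.12, -0.01, 1.356]
force: [-1.1, 0.4, 0.5]
grip_width: 0.0939
time_s: 5.25
ee_pos: [0.5515, 0.2275, 0.0227]
eef_rot: [3.121, -0.009, 1.356]
force: [-0.3, 0.4, -0.7]
grip_width: 0.0942
[ 1.04039234e-03 -4.22885121e-03 -5.55506460e-03 -9.22088949e-05
  6.62928338e-04  2.98556686e-04] [-7.24277503e-03 -6.24980807e+01 -3.01725125e+01  1.51626079e-02
 -9.39311692e-02  6.90547295e-04] [ 0.02447065  0.04333028 -0.0031634 ]
```

```bash
python3 -m handwheel '[[[0,0,0,0],[0,0,0,0],[0,0,0,0],[0,0,0,0]]]' 0.055 8; python3 -m handwheel '[[[0,0,0,0],[0,0,0,0],[0,0,0,0]]]' 0.094; python3 -m handwheel '[[[0,0,0,0.12],[0,0,0,0.14],[0,0,0,0.14],[0,0,0,0.14],[0,0,0,0.14],[0,0,0,0.14],[0,0,0,0.14],[0,0,0,0.14],[0,0,0,0.14],[0,0,0,0.12]]]'; python3 -m handwheel '[[[0,0,0,0]]]'
```

```text
time_s: 5.65
ee_pos: [0.5518, 0.2277, 0.0232]
eef_rot: [3.12, -0.01, 1.356]
force: [0.3, -0.5, -0.1]
grip_width: 0.0655
time_s: 5.95
ee_pos: [0.5519, 0.2277, 0.0234]
eef_rot: [3.12, -0.01, 1.356]
force: [0.3, 0.1, 0.3]
grip_width: 0.0858
time_s: 6.95
ee_pos: [0.5519, 0.2276, 0.0234]
eef_rot: [-3.135, -0.023, -0.057]
force: [0.3, -0.3, -0.1]
grip_width: 0.0944
time_s: 7.05
ee_pos: [0.5519, 0.2276, 0.0234]
eef_rot: [-3.135, -0.023, -0.059]
force: [0.6, -0.0, 0.2]
grip_width: 0.0938
```

```bash
python3 -m handwheel '[[[0,0,0,-0.058],[0,0,0,0],[0,0,0,0],[0,0,0,0],[0,0,0,0],[0,0,0,0],[0,0,0,0]]]' 0.05 20; python3 -m handwheel '[[[0,0,-0.01,0],[0,0,-0.02,0],[0,0,-0.03,0],[0,0,-0.03,0],[0,0,-0.02,0],[0,0,-0.01,0],[0,0,0,0]]]';  python3 look.py wrist w5; python3 -c "
import sys
from h import *
from station import ctrl
o=ctrl.get_obs(); m=np.load('pics/w5.npy',allow_pickle=True).item(); r=R.from_euler('xyz',o['eef_rot']);T=np.array(o['ee_pos'])
print(m['position'],m['attitude'])
print('tcp px',project(m,T+r.apply([0,0,0])),'pin',project(m,[[.492,.0685,.106]]))"
```

```text
time_s: 7.75
ee_pos: [0.5519, 0.2277, 0.0234]
eef_rot: [-3.137, -0.023, 0.008]
force: [0.8, 0.2, 0.0]
grip_width: 0.0504
time_s: 8.45
ee_pos: [0.5487, 0.2269, 0.1514]
eef_rot: [-3.136, -0.024, 0.008]
force: [0.2, 0.5, 0.2]
grip_width: 0.05
8.45 [0.5487 0.2269 0.1514] [-3.1364 -0.0239  0.0083] [0.2 0.5 0.2]
[0.54375094 0.29215873 0.34980166] [-0.22563713 -0.02469833  0.00778913]
tcp px [[257.2440115  220.15285542]] pin [[194.01713984 367.97471128]]
```

View pics/w5.png

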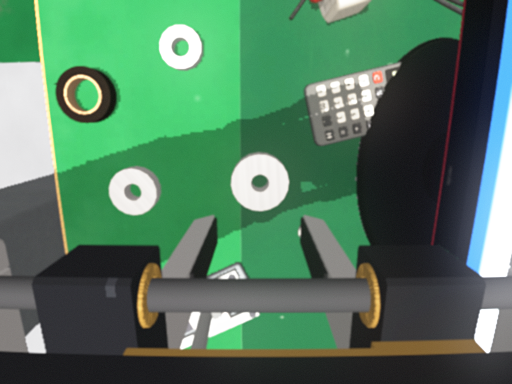

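The wrist view shows the wide ring still on the table at (260,182) and the fingers empty, with tips at (208,222) and (310,222). I'll check where the ring is now.

```bash
python3 look.py top t5; python3 look.py scene s5; python3 - <<'E'
from h import *
from station import imaging,ctrl
from ring import ring
ring("w5",(.5515,.2274),.024)
for n in ("t5","s5"): ring(n,(.5515,.2274),.024)
o=ctrl.get_obs(); r=R.from_euler('xyz',o['eef_rot']);T=np.array(o['ee_pos'])
out=[]
for n,s in (("t5",3),("s5",3)):
    m=np.load(f"pics/{n}.npy",allow_pickle=True).item(); im=cv2.imread(f"pics/{n}.png")
    for p in [(0.025,0,.019),(-.025,0,.019)]:
        u=project(m,T+r.apply(p))[0]; print(n,p,u.round(1)); cv2.circle(im,tuple(u.round().astype(int)),1,(0,0,255),-1)
    u=project(m,T+r.apply((0,0,.019)))[0].astype(int)
    out.append(cv2.resize(im[u[1]-65:u[1]+65,u[0]-65:u[0]+65],(390,390),interpolation=cv2.INTER_CUBIC))
cv2.imwrite("pics/c5.png",np.hstack(out))
E
```

```text
8.5 [0.5485 0.2268 0.1505] [-3.1368 -0.0229  0.0083] [-0.1  0.   0.3]
8.55 [0.5481 0.2267 0.1494] [-3.1373 -0.0213  0.0084] [ 0.6  0.1 -0.5]
guess px [257.6 182.1]
2674.0 [259.5 181.8] [0.5536 0.2278 0.024 ] r 0.0321
153.5 [259.2 181.1] [0.5532 0.2286 0.024 ] r 0.0088
guess px [239.4 183.6]
95.0 [221.2 170.7] [0.5811 0.2728 0.024 ] r 0.0226
guess px [248.2 210.8]
314.5 [248.2 211.5] [0.5502 0.2247 0.024 ] r 0.0315
63.5 [262.  184.6] [0.6186 0.2817 0.024 ] r 0.0328
t5 (0.025, 0, 0.019) [238.5 163.8]
t5 (-0.025, 0, 0.019) [237.9 187.6]
s5 (0.025, 0, 0.019) [258.4 167.1]
s5 (-0.025, 0, 0.019) [237.6 173.2]
```

View pics/c5.png

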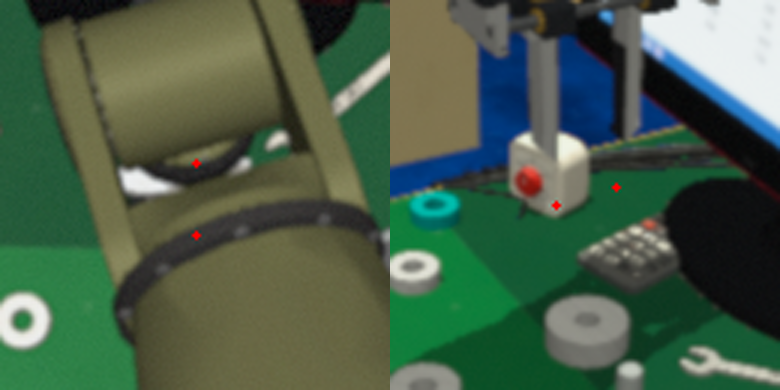

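The scene crop (right half) puts the real fingertips at about (547,155) and (627,135). The red dots, predicted from the stated 19 mm, lie some 50 crop px lower. So the fingertips sit much higher than stated, and I'll quantify by how much.

```bash
python3 - <<'E'
from h import *
from scipy.optimize import minimize_scalar
m=np.load("pics/s5.npy",allow_pickle=True).item()
u0=project(m,np.array([.5481,.2267,.1494-.019]))[0].astype(int)
for x,y in ((547,155),(627,135),(587,145)):
    px=u0-65+np.array([x-390,y])/3; print("px",px)
    for dx in (-.031,0,.031):
        r=minimize_scalar(lambda z:np.sum((project(m,[[.5481+dx,.2267,z]])[0]-px)**2),bounds=(0,.4),method="bounded"); print(dx,r.x.round(4),np.sqrt(r.fun).round(1))
from station import ctrl
o=ctrl.get_obs(); print(o["qpos"],o["ee_pos"],o["grip_width"])
E
```

```text
px [235.33333333 155.66666667]
-0.031 0.1717 0.3
0 0.1631 13.1
0.031 0.1535 25.9
px [262. 149.]
-0.031 0.1871 26.9
0 0.18 13.4
0.031 0.1717 0.4
px [248.66666667 152.33333333]
-0.031 0.1794 13.6
0 0.1716 0.2
0.031 0.1627 12.7
[ 0.33176046  0.41311349  1.45690257 -0.00285418  1.25122126  0.3242457 ] [0.54783048 0.22660346 0.1487461 ] 0.04992989707628494
```

All the evidence (scene and wrist finger spacing) says the fingertips are about 22 mm behind the reported TCP, not 19 mm ahead. So I have to go about 41 mm deeper than the figures given. I'll descend slowly and watch the force.

```bash
python3 -m handwheel '[[[0,0,0.015,0],[0,0,0.025,0],[0,0,0.025,0],[0,0,0.025,0],[0,0,0.015,0],[0,0,0.01,0],[0,0,0,0]]]' 0.094 20; python3 -m handwheel '[[[0,0,0.007,0],[0,0,0.007,0],[0,0,0.006,0],[0,0,0,0]]]'; python3 -m handwheel '[[[0,0,0.005,0],[0,0,0.005,0],[0,0,0.005,0],[0,0,0,0]]]'
```

```text
time_s: 9.3
ee_pos: [0.5461, 0.2256, 0.0214]
eef_rot: [-3.141, -0.009, 0.008]
force: [-0.1, -0.4, -0.1]
grip_width: 0.0936
time_s: 9.7
ee_pos: [0.5469, 0.2258, 0.0009]
eef_rot: [-3.141, -0.01, 0.008]
force: [0.2, 0.5, 0.1]
grip_width: 0.094
time_s: 10.1
ee_pos: [0.5475, 0.226, -0.0147]
eef_rot: [-3.141, -0.012, 0.008]
force: [0.2, 0.1, 0.8]
grip_width: 0.0938
```

```bash
python3 -m handwheel '[[[0,0,0,0],[0,0,0,0],[0,0,0,0],[0,0,0,0],[0,0,0,0],[0,0,0,0]]]' 0.05 8; python3 -m handwheel '[[[0,0,0,0],[0,0,0,0],[0,0,0,0]]]' 0.094
```

```text
time_s: 10.7
ee_pos: [0.5479, 0.2261, -0.0142]
eef_rot: [-3.14, -0.012, 0.008]
force: [0.3, -0.5, -1.2]
grip_width: 0.0605
time_s: 11.0
ee_pos: [0.5479, 0.2261, -0.0141]
eef_rot: [-3.14, -0.013, 0.008]
force: [-0.5, -0.5, -0.5]
grip_width: 0.0811
```

```bash
python3 -m handwheel '[[[0,0,0,-0.12],[0,0,0,-0.145],[0,0,0,-0.145],[0,0,0,-0.145],[0,0,0,-0.145],[0,0,0,-0.145],[0,0,0,-0.145],[0,0,0,-0.145],[0,0,0,-0.145],[0,0,0,-0.145]]]'; python3 -m handwheel '[[[0,0,0,-0.1],[0,0,0,0],[0,0,0,0],[0,0,0,0],[0,0,0,0],[0,0,0,0],[0,0,0,0],[0,0,0,0]]]' 0.05 25; python3 -m handwheel '[[[0,0,-0.01,0],[0,0,-0.02,0],[0,0,-0.03,0],[0,0,-0.03,0],[0,0,-0.03,0],[0,0,-0.02,0],[0,0,-0.01,0],[0,0,0,0],[0,0,0,0]]]'
```

```text
time_s: 12.0
ee_pos: [0.548, 0.2262, -0.0138]
eef_rot: [3.129, -0.003, 1.48]
force: [-0.2, -0.5, 1.0]
grip_width: 0.0938
time_s: 12.8
ee_pos: [0.548, 0.2263, -0.0137]
eef_rot: [3.129, -0.002, 1.578]
force: [-0.6, -0.3, 0.4]
grip_width: 0.0622
time_s: 13.7
ee_pos: [0.5445, 0.2255, 0.1443]
eef_rot: [3.131, -0.001, 1.577]
force: [0.4, -0.0, -1.1]
grip_width: 0.0625
```

Now held, at 62.5 mm. I'll move sideways so the wrist camera stands right above the pin.

```bash
python3 -m handwheel '[[[-0.015,0,0,0],[-0.025,0,0,0],[-0.03,0,0,0],[-0.03,0,0,0],[-0.025,0,0,0],[-0.015,0,0,0],[-0.007,0,0,0],[0,0,0,0],[0,0,0,0],[0,0,0,0]]]'; python3 look.py wrist w6;  python3 - <<'E'
from h import *
m=np.load("pics/w6.npy",allow_pickle=True).item(); im=cv2.imread("pics/w6.png")
print(m["position"].round(4)); u=project(m,[[.492,.0685,.106],[.492,.0685,.028]]); print(u)
p=u[0].astype(int)
a=cv2.resize(im[max(p[1]-60,0):max(p[1]-60,0)+120,p[0]-60:p[0]+60],(400,400),interpolation=cv2.INTER_CUBIC); print(max(p[1]-60,0),p[0]-60)
cv2.imwrite("pics/c6.png",np.hstack([a,cv2.resize(im,(400,400))]))
E
```

```text
time_s: 14.7
ee_pos: [0.5404, 0.0673, 0.1344]
eef_rot: [-3.137, 0.002, 1.577]
force: [-0.3, -1.0, -2.1]
grip_width: 0.0624
14.7 [0.5404 0.0673 0.1344] [-3.1365e+00  1.9000e-03  1.5769e+00] [-0.3 -1.  -2.1]
[0.4758 0.0676 0.3328]
[[260.03091857 142.16871087]
 [259.7612114  136.30491817]]
82 200
```

View pics/c6.png

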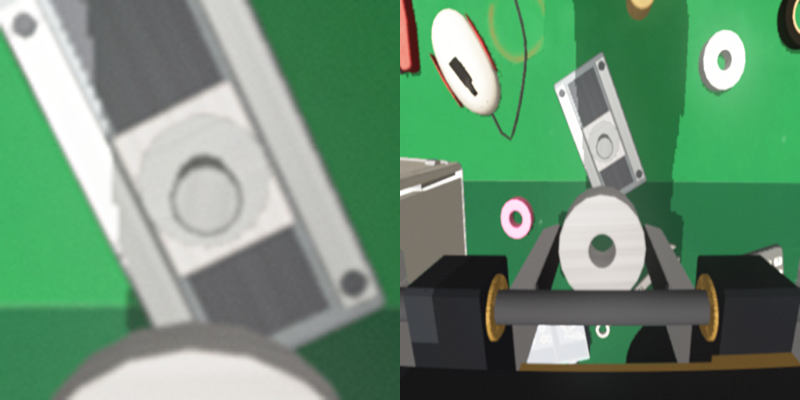

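The left crop shows the pin end as a disc centred at about (207,200), so px (261.8,141.8). The held ring's bore is at about (259,238).

```bash
python3 - <<'E'
from h import *
m=np.load("pics/w6.npy",allow_pickle=True).item(); im=cv2.imread("pics/w6.png")
print("pin",cast(m,(261.8,141.8),.106).round(4))
b=cv2.resize(im,None,fx=4,fy=4,interpolation=cv2.INTER_CUBIC)
g=cv2.cvtColor(b,cv2.COLOR_BGR2GRAY); sub=(g<110).astype(np.uint8); k=np.zeros_like(sub); k[870:1040,950:1120]=sub[870:1040,950:1120]
s=(g>150).astype(np.uint8)
cs,hi=cv2.findContours(s,cv2.RETR_CCOMP,cv2.CHAIN_APPROX_NONE)
for i,c in enumerate(cs):
    a=cv2.contourArea(c); q=c[:,0].mean(0)/4
    if a>1500 and abs(q-[258,238]).max()<15:
        P=cast(m,(c[:,0]+.5)/4-.5,.172)[:,:2].astype(np.float32); (x,y),r=cv2.minEnclosingCircle(P); print(hi[0,i,3],a,q.round(1),"circ",round(x,4),round(y,4),round(r,4),"mean",P.mean(0).round(4))
E
```

```text
pin [[0.4917 0.0698 0.106 ]]
-1 134793.0 [258.7 236.5] circ 0.5403 0.0676 0.0305 mean [0.5384 0.0676]
15 13750.5 [258.7 240.6] circ 0.5404 0.0677 0.0096 mean [0.5402 0.0677]
```

```bash
python3 -m handwheel '[[[0.001,-0.01,0,0],[0.001,-0.015,0,0],[0,-0.012,0,0],[0,-0.006,0,0],[0,-0.003,0,0],[0,0,0,0],[0,0,0,0]]]'
```

```text
time_s: 15.45
ee_pos: [0.4906, 0.0718, 0.1346]
eef_rot: [-3.137, 0.002, 1.581]
force: [0.2, -0.2, -2.1]
grip_width: 0.0627
```

```bash
python3 -m handwheel '[[[-0.0026,0.0012,0.006,0],[0,0,0.008,0],[0,0,0.008,0],[0,0,0.007,0],[0,0,0,0],[0,0,0,0]]]'; python3 -m handwheel '[[[0,0,0,0]]]'
```

```text
time_s: 16.05
ee_pos: [0.492, 0.0686, 0.1017]
eef_rot: [-3.135, 0.002, 1.581]
force: [-0.8, -0.2, -1.3]
grip_width: 0.0624
time_s: 16.15
ee_pos: [0.4921, 0.0687, 0.1017]
eef_rot: [-3.135, 0.002, 1.581]
force: [0.4, 0.1, -1.8]
grip_width: 0.0621
```

```bash
python3 -m handwheel '[[[0.0006,0,0.003,0],[0,0,0.003,0],[0,0,0.003,0],[0,0,0.003,0]]]'; python3 -m handwheel '[[[0,0,0.002,0],[0,0,0.002,0],[0,0,0.002,0]]]'
```

```text
time_s: 16.55
ee_pos: [0.4925, 0.0694, 0.0897]
eef_rot: [-3.137, 0.002, 1.581]
force: [-0.4, -0.1, -2.9]
grip_width: 0.0624
time_s: 16.85
ee_pos: [0.4924, 0.0694, 0.0829]
eef_rot: [-3.136, 0.002, 1.581]
force: [1.2, -0.7, -1.4]
grip_width: 0.0622
```

Below the tip height with no push back, so the pin is in the bore. Lowering.

```bash
python3 -m handwheel '[[[0,0,0.004,0],[0,0,0.005,0],[0,0,0.006,0],[0,0,0.006,0],[0,0,0.004,0]]]'; python3 -m handwheel '[[[0,0,0.005,0],[0,0,0.006,0],[0,0,0.006,0],[0,0,0.005,0],[0,0,0.003,0]]]'
```

```text
time_s: 17.35
ee_pos: [0.4922, 0.0693, 0.0558]
eef_rot: [-3.136, 0.002, 1.581]
force: [-0.0, -0.1, -1.2]
grip_width: 0.0622
time_s: 17.85
ee_pos: [0.4919, 0.0692, 0.0281]
eef_rot: [-3.136, 0.002, 1.581]
force: [-0.6, 1.5, -1.9]
grip_width: 0.0621
```

```bash
python3 -m handwheel '[[[0,0,0.003,0],[0,0,0.003,0],[0,0,0.002,0],[0,0,0.002,0]]]'; python3 -m handwheel '[[[0,0,0.001,0],[0,0,0.001,0]]]'; python3 -m handwheel '[[[0,0,0.001,0]]]'
```

```text
time_s: 18.25
ee_pos: [0.492, 0.0692, 0.0173]
eef_rot: [-3.136, 0.002, 1.581]
force: [-0.2, 0.0, -1.4]
grip_width: 0.0621
time_s: 18.45
ee_pos: [0.492, 0.0693, 0.0151]
eef_rot: [-3.136, 0.002, 1.581]
force: [0.2, -0.1, -2.1]
grip_width: 0.0625
time_s: 18.55
ee_pos: [0.4921, 0.0693, 0.0142]
eef_rot: [-3.136, 0.002, 1.581]
force: [-3.4, 1.0, 5.2]
grip_width: 0.0623
```

Seated, with +7 N felt at the expected height. Release, rise, check.

```bash
python3 -m handwheel '[[[0,0,0,0],[0,0,0,0],[0,0,0,0],[0,0,-0.01,0],[0,0,-0.03,0],[0,0,-0.035,0],[0,0,-0.03,0],[0,0,-0.02,0],[0,0,-0.01,0],[0,0,0,0]]]' 0.094 8; python3 look.py wrist w7; python3 - <<'E'
from ring import ring
ring("w7",(.4917,.0695),.052)
ring("w7",(.417,.2155),.020)
E
```

```text
time_s: 19.55
ee_pos: [0.4927, 0.0695, 0.1586]
eef_rot: [-3.139, 0.002, 1.581]
force: [-0.3, 0.1, 0.0]
grip_width: 0.094
19.55 [0.4927 0.0695 0.1586] [-3.1390e+00  1.5000e-03  1.5807e+00] [-0.3  0.1  0. ]
guess px [258.1 184.4]
7307.0 [253.9 168. ] [0.475  0.0648 0.052 ] r 0.0654
322.0 [276.5 212.7] [0.5198 0.0896 0.052 ] r 0.0176
204.5 [258.1 184.5] [0.4915 0.0695 0.052 ] r 0.0099
808.5 [246.2 138.5] [0.4479 0.0581 0.052 ] r 0.0221
guess px [398.2 109.8]
2094.5 [395.2 109.3] [0.4167 0.2125 0.02  ] r 0.0286
121.5 [394.4 110.1] [0.4172 0.2116 0.02  ] r 0.0079
```

Wide ring verified: its bore reads (0.4915, 0.0695) with the right radius at the seated height. Now the middle ring.

```bash
python3 -m handwheel '[[[0.012,-0.006,0,0],[0.02,-0.01,0,0],[0.025,-0.013,0,0],[0.025,-0.013,0,0],[0.025,-0.013,0,0],[0.02,-0.01,0,0],[0.012,-0.006,0,0],[0.006,-0.003,0,0],[0,0,0,0],[0,0,0,0]]]'; python3 look.py wrist w8; python3 - <<'E'
from ring import ring
ring("w8",(.417,.213),.020)
E
```

```text
time_s: 20.6
ee_pos: [0.4056, 0.2219, 0.1473]
eef_rot: [-3.12, 0.006, 1.581]
force: [0.0, 0.1, 1.2]
grip_width: 0.0938
20.6 [0.4056 0.2219 0.1473] [-3.1201  0.0063  1.5808] [0.  0.1 1.2]
guess px [250.3 194. ]
1791.5 [252.7 192.7] [0.4156 0.2154 0.02  ] r 0.0265
214.0 [252.5 193. ] [0.4159 0.2154 0.02  ] r 0.0094
```

```bash
python3 -m handwheel '[[[-0.003,0.006,0.01,0],[-0.0035,0.0077,0.02,0],[0,0,0.03,0],[0,0,0.03,0],[0,0,0.025,0],[0,0,0.015,0],[0,0,0.008,0],[0,0,0,0],[0,0,0,0]]]'
```

```text
time_s: 21.55
ee_pos: [0.4206, 0.2084, -0.0001]
eef_rot: [-3.12, 0.007, 1.573]
force: [0.2, 0.0, 0.5]
grip_width: 0.094
```

```bash
python3 -m handwheel '[[[0.0035,-0.0024,0.003,0],[0.0035,-0.0024,0.004,0],[0,0,0.004,0],[0,0,0.003,0],[0,0,0,0]]]'; python3 -m handwheel '[[[0,0,0,0],[0,0,0,0],[0,0,0,0],[0,0,0,0],[0,0,0,0],[0,0,0,0]]]' 0.042 8;  python3 -m handwheel '[[[0,0,0,0],[0,0,0,0],[0,0,0,0]]]' 0.08
```

```text
time_s: 22.05
ee_pos: [0.4164, 0.2165, -0.0132]
eef_rot: [-3.124, 0.005, 1.573]
force: [0.4, 0.8, 1.0]
grip_width: 0.0942
time_s: 22.65
ee_pos: [0.4167, 0.2165, -0.0128]
eef_rot: [-3.125, 0.005, 1.573]
force: [-0.2, -0.4, -0.9]
grip_width: 0.0507
time_s: 22.95
ee_pos: [0.4168, 0.2165, -0.0128]
eef_rot: [-3.125, 0.005, 1.573]
force: [-0.2, 0.3, -0.2]
grip_width: 0.0715
```

```bash
python3 -m handwheel '[[[0,0,0,0.12],[0,0,0,0.145],[0,0,0,0.145],[0,0,0,0.145],[0,0,0,0.145],[0,0,0,0.145],[0,0,0,0.145],[0,0,0,0.145],[0,0,0,0.145],[0,0,0,0.145]]]'; python3 -m handwheel '[[[0,0,0,0.1],[0,0,0,0.05],[0,0,0,0],[0,0,0,0],[0,0,0,0],[0,0,0,0],[0,0,0,0],[0,0,0,0]]]' 0.042 25; python3 -m handwheel '[[[0,0,-0.01,0],[0,0,-0.02,0],[0,0,-0.03,0],[0,0,-0.035,0],[0,0,-0.03,0],[0,0,-0.02,0],[0,0,-0.01,0],[0,0,0,0],[0,0,0,0]]]'
```

```text
time_s: 23.95
ee_pos: [0.4167, 0.2165, -0.0128]
eef_rot: [3.138, 0.017, 0.101]
force: [0.0, -0.0, 0.8]
grip_width: 0.0797
time_s: 24.75
ee_pos: [0.4167, 0.2165, -0.0128]
eef_rot: [3.136, 0.017, -0.055]
force: [0.8, -0.9, 0.6]
grip_width: 0.0518
time_s: 25.65
ee_pos: [0.4181, 0.2167, 0.1512]
eef_rot: [3.135, 0.018, -0.054]
force: [-0.7, -0.0, -1.5]
grip_width: 0.0518
```

```bash
python3 -m handwheel '[[[0.006,0.01,0,0],[0.011,0.02,0,0],[0.014,0.025,0,0],[0.015,0.026,0,0],[0.014,0.025,0,0],[0.011,0.019,0,0],[0.006,0.011,0,0],[0.003,0.005,0,0],[0,0,0,0],[0,0,0,0]]]'; python3 -m handwheel '[[[0,0,0,0]]]'
```

```text
time_s: 26.65
ee_pos: [0.4901, 0.0616, 0.1412]
eef_rot: [3.131, 0.033, -0.053]
force: [-0.2, 0.8, -0.5]
grip_width: 0.0516
time_s: 26.75
ee_pos: [0.4899, 0.0622, 0.1411]
eef_rot: [3.131, 0.033, -0.052]
force: [-0.3, 0.8, -1.4]
grip_width: 0.0513
```

```bash
python3 -m handwheel '[[[0.0005,-0.0035,0,0],[0.0005,-0.0032,0.006,0],[0.0003,0,0.01,0],[0.0003,0,0.01,0],[0.0003,0,0.008,0],[0.0002,0,0.004,0],[0,0,0,0],[0,0,0,0]]]'
```

```text
time_s: 27.55
ee_pos: [0.4901, 0.0707, 0.0987]
eef_rot: [3.131, 0.035, -0.049]
force: [0.7, -0.8, -0.8]
grip_width: 0.0515
```

```bash
python3 -m handwheel '[[[0.0012,0.0017,0,0],[0,0,0,0]]]';  python3 -m handwheel '[[[0.0001,0,0.003,0],[0.0001,0,0.003,0],[0.0001,0,0.002,0]]]'; python3 -m handwheel '[[[0.0001,0,0.002,0],[0.0001,0,0.002,0]]]'
```

```text
time_s: 27.75
ee_pos: [0.4916, 0.0688, 0.0992]
eef_rot: [3.131, 0.034, -0.049]
force: [-0.8, 0.2, -1.1]
grip_width: 0.0514
time_s: 28.05
ee_pos: [0.4921, 0.0686, 0.0913]
eef_rot: [3.132, 0.033, -0.049]
force: [0.3, -0.2, -1.4]
grip_width: 0.0514
time_s: 28.25
ee_pos: [0.492, 0.0686, 0.0868]
eef_rot: [3.132, 0.033, -0.049]
force: [-0.5, 1.0, -1.0]
grip_width: 0.0517
```

Threaded. Lowering, with a small tilt compensation.

```bash
python3 -m handwheel '[[[0,0,0.004,0],[0,0,0.005,0],[0.0001,0,0.006,0],[0.0002,0,0.006,0],[0.0001,0,0.004,0]]]'; python3 -m handwheel '[[[0.0001,0,0.005,0],[0.0002,0,0.005,0],[0.0001,0,0.004,0],[0,0,0.002,0]]]'
```

```text
time_s: 28.75
ee_pos: [0.4914, 0.0683, 0.0596]
eef_rot: [3.132, 0.033, -0.049]
force: [-0.8, 0.4, -1.4]
grip_width: 0.0516
time_s: 29.15
ee_pos: [0.4911, 0.0681, 0.0416]
eef_rot: [3.132, 0.034, -0.049]
force: [0.0, -0.2, -0.9]
grip_width: 0.0512
```

```bash
python3 -m handwheel '[[[0,0,0.001,0],[0,0,0.001,0]]]'; python3 -m handwheel '[[[0,0,0.001,0]]]'; python3 -m handwheel '[[[0,0,0.0005,0]]]'
```

```text
time_s: 29.35
ee_pos: [0.4912, 0.0681, 0.0394]
eef_rot: [3.132, 0.033, -0.049]
force: [0.2, -0.2, 3.0]
grip_width: 0.0518
time_s: 29.45
ee_pos: [0.4916, 0.0681, 0.0389]
eef_rot: [3.132, 0.032, -0.049]
force: [-1.1, 0.1, 4.5]
grip_width: 0.0515
time_s: 29.55
ee_pos: [0.4917, 0.0681, 0.0387]
eef_rot: [3.132, 0.032, -0.049]
force: [-2.9, -0.7, 4.6]
grip_width: 0.0514
```

```bash
python3 -m handwheel '[[[0,0,0,0],[0,0,0,0],[0,0,0,0],[0,0,-0.01,0],[0,0,-0.03,0],[0,0,-0.03,0],[0,0,-0.025,0],[0,0,-0.015,0],[0,0,-0.005,0],[0,0,0,0]]]' 0.08 8; python3 look.py wrist w9; python3 - <<'E'
from ring import ring
ring("w9",(.4917,.0695),.072)
ring("w9",(.4725,.361),.016)
E
```

```text
time_s: 30.55
ee_pos: [0.4951, 0.0691, 0.1612]
eef_rot: [3.132, 0.031, -0.049]
force: [-0.4, -0.4, -0.4]
grip_width: 0.0801
30.55 [0.4951 0.0691 0.1612] [ 3.1318  0.0314 -0.0493] [-0.4 -0.4 -0.4]
guess px [257.1 189. ]
7269.0 [255.4 178.6] [0.4907 0.0797 0.072 ] r 0.0613
475.5 [217.5 190.9] [0.4541 0.0692 0.072 ] r 0.0163
669.5 [290.  158.7] [0.523  0.0971 0.072 ] r 0.0185
guess px [ 223.1 -124.8]
```

```bash
python3 -m handwheel '[[[-0.002,-0.015,0,0],[-0.004,-0.03,0,0],[-0.005,-0.04,0,0],[-0.005,-0.04,0,0],[-0.005,-0.04,0,0],[-0.005,-0.04,0,0],[-0.004,-0.035,0,0],[-0.003,-0.025,0,0],[-0.002,-0.015,0,0],[-0.001,-0.007,0,0]]]'; python3 -m handwheel '[[[0,0,0,0],[0,0,0,0]]]'; python3 look.py wrist w10; python3 - <<'E'
from ring import ring
ring("w10",(.4725,.361),.016)
E
```

```text
time_s: 31.6
ee_pos: [0.4648, 0.3744, 0.1485]
eef_rot: [3.125, 0.046, -0.051]
force: [-0.1, 0.1, 0.1]
grip_width: 0.0802
time_s: 31.8
ee_pos: [0.4643, 0.3742, 0.1476]
eef_rot: [3.124, 0.047, -0.051]
force: [0.0, -0.3, 0.5]
grip_width: 0.0801
31.8 [0.4643 0.3742 0.1476] [ 3.1241  0.0473 -0.0507] [ 0.  -0.3  0.5]
guess px [271.8 190.8]
1156.5 [272.7 187.8] [0.4735 0.3643 0.016 ] r 0.0218
178.5 [272.7 187.7] [0.4735 0.3645 0.016 ] r 0.0093
```

```bash
python3 -m handwheel '[[[0.0075,0.003,0.01,0],[0.0075,0.0033,0.035,0],[0,0,0.045,0],[0,0,0.03,0],[0,0,0,0],[0,0,0,0],[0,0,0,0]]]'
```

```text
time_s: 32.55
ee_pos: [0.4787, 0.3593, 0.0246]
eef_rot: [3.126, 0.043, -0.058]
force: [-0.2, 0.2, -0.0]
grip_width: 0.0799
```

```bash
python3 -m handwheel '[[[-0.0026,-0.0025,0.008,0],[-0.0026,-0.0025,0.01,0],[0,0,0.009,0],[0,0,0.007,0],[0,0,0.004,0],[0,0,0.002,0],[0,0,0,0]]]'; python3 -m handwheel '[[[0,0,0,0],[0,0,0,0],[0,0,0,0],[0,0,0,0],[0,0,0,0],[0,0,0,0]]]' 0.032 5
```

```text
time_s: 33.25
ee_pos: [0.4732, 0.3657, -0.0151]
eef_rot: [3.13, 0.039, -0.058]
force: [-0.7, 0.3, 0.1]
grip_width: 0.0798
time_s: 33.85
ee_pos: [0.4737, 0.366, -0.0141]
eef_rot: [3.131, 0.038, -0.058]
force: [1.3, 0.1, -0.7]
grip_width: 0.0409
```

```bash
python3 -m handwheel '[[[0,0,0,0],[0,0,0,0],[0,0,0,0]]]' 0.07; python3 -m handwheel '[[[0,0,0.001,-0.12],[0,0,0,-0.145],[0,0,0,-0.145],[0,0,0,-0.145],[0,0,0,-0.145],[0,0,0,-0.145],[0,0,0,-0.145],[0,0,0,-0.145],[0,0,0,-0.145],[0,0,0,-0.145]]]'; python3 -m handwheel '[[[0,0,0,-0.12],[0,0,0,-0.08],[0,0,0,0],[0,0,0,0],[0,0,0,0],[0,0,0,0],[0,0,0,0],[0,0,0,0],[0,0,0,0]]]' 0.032 20
```

```text
time_s: 34.15
ee_pos: [0.4738, 0.366, -0.0141]
eef_rot: [3.131, 0.037, -0.058]
force: [-0.5, 0.4, 0.3]
grip_width: 0.0618
time_s: 35.15
ee_pos: [0.4738, 0.366, -0.0151]
eef_rot: [-3.105, 0.014, 1.414]
force: [-0.1, 0.9, 1.3]
grip_width: 0.0699
time_s: 36.05
ee_pos: [0.4738, 0.366, -0.0151]
eef_rot: [-3.103, 0.007, 1.619]
force: [-0.2, 0.4, 0.3]
grip_width: 0.0415
```

```bash
python3 -m handwheel '[[[0,0,-0.01,0],[0,0,-0.02,0],[0,0,-0.03,0],[0,0,-0.035,0],[0,0,-0.035,0],[0,0,-0.02,0],[0,0,-0.01,0],[0,0,-0.005,0],[0,0,0,0]]]'; python3 -m handwheel '[[[-0.01,0,0,0],[-0.02,0,0,0],[-0.025,0,0,0],[-0.025,0,0,0],[-0.025,0,0,0],[-0.025,0,0,0],[-0.025,0,0,0],[-0.025,0,0,0],[-0.025,0,0,0],[-0.025,0,-0.002,0]]]';  python3 -m handwheel '[[[-0.022,0,-0.002,0],[-0.018,0,0,0],[-0.012,0,0,0],[-0.006,0,0,0],[-0.002,0,0,0],[0,0,0,0],[0,0,0,0]]]'; python3 look.py wrist w11; python3 - <<'E'
from h import *
from ring import ring
m=np.load("pics/w11.npy",allow_pickle=True).item()
from station import ctrl
T=ctrl.get_obs()["ee_pos"]; z=T[2]+.0151+.016
ring("w11",T[:2],z)
E
```

```text
time_s: 36.95
ee_pos: [0.4795, 0.367, 0.1595]
eef_rot: [-3.103, 0.007, 1.618]
force: [0.1, 0.2, -1.2]
grip_width: 0.0412
time_s: 37.95
ee_pos: [0.4844, 0.1238, 0.1512]
eef_rot: [-3.083, 0.014, 1.621]
force: [0.4, 0.9, -0.7]
grip_width: 0.0415
time_s: 38.65
ee_pos: [0.4843, 0.0575, 0.1497]
eef_rot: [-3.075, 0.015, 1.618]
force: [-0.1, -0.2, -0.9]
grip_width: 0.0416
38.65 [0.4843 0.0575 0.1497] [-3.0753  0.0145  1.618 ] [-0.1 -0.2 -0.9]
guess px [257.1 232.9]
10360.5 [275.7 209.8] [0.4702 0.0639 0.1808] r 0.0513
90.0 [267.2 242.3] [0.4899 0.0633 0.1808] r 0.0054
194.5 [250.4 235.6] [0.4858 0.0536 0.1808] r 0.007
```

```bash
python3 -m handwheel '[[[0.0055,0.0033,0,0],[0.0056,0.0034,0,0],[0,0,0,0],[0.0001,0.0005,0.008,0],[0.0002,0.0007,0.011,0],[0.0002,0.0007,0.011,0],[0.0001,0.0005,0.008,0],[0.0001,0.0003,0.005,0],[0,0,0,0],[0,0,0,0]]]';  python3 look.py wrist w12; python3 - <<'E'
from h import *
from station import ctrl
m=np.load("pics/w12.npy",allow_pickle=True).item(); im=cv2.imread("pics/w12.png")
T=np.array(ctrl.get_obs()["ee_pos"]); z=T[2]+.031
u=project(m,[T+[.0015,.0004,.031]])[0]; print(u); p=u.astype(int)
cv2.imwrite("pics/c12.png",cv2.resize(im[p[1]-50:p[1]+50,p[0]-50:p[0]+50],(600,600),interpolation=cv2.INTER_CUBIC))
E
```

```text
time_s: 39.7
ee_pos: [0.49, 0.0713, 0.1008]
eef_rot: [-3.073, 0.014, 1.62]
force: [-0.8, 0.3, -1.2]
grip_width: 0.0413
39.7 [0.49   0.0713 0.1008] [-3.0731  0.0145  1.6201] [-0.8  0.3 -1.2]
[257.47823992 235.29720696]
```

View pics/c12.png

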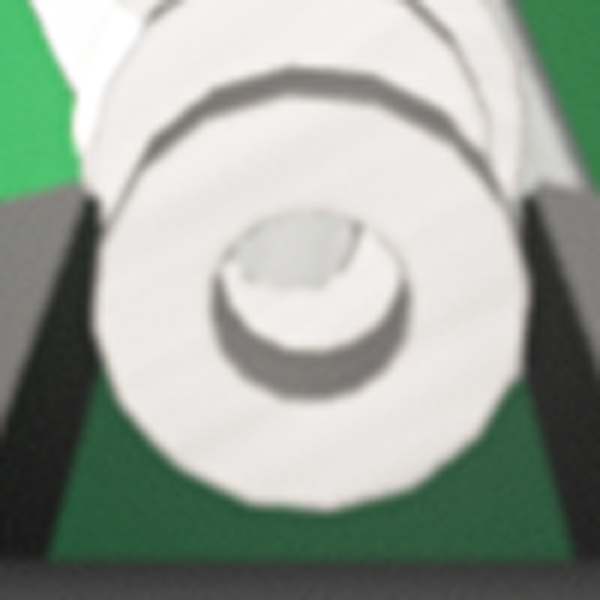

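The crop shows the bore centre at about (311,304). The grey pin end is visible through it, centred at about (300,237), with the middle ring's top below.

```bash
python3 - <<'E'
from h import *
m=np.load("pics/w12.npy",allow_pickle=True).item()
print("pin",cast(m,(257.0,224),.106).round(4),"bore",cast(m,(258.4,235.3),.1318).round(4))
E
```

```text
pin [[0.492 0.071 0.106]] bore [[0.4915 0.0722 0.1318]]
```

```bash
python3 -m handwheel '[[[-0.0018,0.0004,0,0],[0,0.0002,0.003,0],[0,0.0002,0.003,0],[0,0.0002,0.002,0]]]'; python3 -m handwheel '[[[0,0.0002,0.002,0],[0,0.0002,0.002,0]]]'; python3 -m handwheel '[[[0,0.0002,0.002,0],[0,0.0002,0.002,0]]]'
```

```text
time_s: 40.15
ee_pos: [0.4913, 0.0692, 0.0934]
eef_rot: [-3.076, 0.014, 1.62]
force: [0.6, -0.4, -0.2]
grip_width: 0.0418
time_s: 40.35
ee_pos: [0.4915, 0.0692, 0.089]
eef_rot: [-3.076, 0.014, 1.62]
force: [0.8, 0.7, -0.8]
grip_width: 0.0414
time_s: 40.55
ee_pos: [0.4916, 0.0691, 0.0845]
eef_rot: [-3.075, 0.014, 1.62]
force: [-0.5, -0.3, -0.4]
grip_width: 0.0418
```

```bash
python3 -m handwheel '[[[0,0,0.004,0],[0,0.0002,0.005,0],[0,0.0003,0.005,0],[0,0.0003,0.005,0],[0,0.0002,0.003,0],[0,0.0001,0.002,0]]]'; python3 -m handwheel '[[[0,0,0.001,0],[0,0,0.001,0]]]';python3 -m handwheel '[[[0,0,0.001,0]]]'
```

```text
time_s: 41.15
ee_pos: [0.4908, 0.0687, 0.058]
eef_rot: [-3.075, 0.014, 1.62]
force: [-0.7, -0.2, 0.3]
grip_width: 0.0418
time_s: 41.35
ee_pos: [0.4909, 0.0688, 0.0561]
eef_rot: [-3.075, 0.014, 1.62]
force: [-1.0, 1.5, 5.5]
grip_width: 0.0417
time_s: 41.45
ee_pos: [0.491, 0.069, 0.0556]
eef_rot: [-3.076, 0.014, 1.62]
force: [-2.0, 1.0, 7.8]
grip_width: 0.0419
```

Contact at the stack height. Release, rise and check.

```bash
python3 -m handwheel '[[[0,0,0,0],[0,0,0,0],[0,0,0,0],[0,0,-0.008,0],[0,0,-0.015,0],[0,0,-0.025,0],[0,0,-0.03,0],[0,0,-0.02,0],[0,0,-0.01,0],[0,0,0,0]]]' 0.08 8; python3 -m handwheel '[[[0,-0.015,-0.01,0],[0,-0.03,-0.01,0],[0,-0.03,-0.01,0],[0,-0.015,0,0],[0,-0.005,0,0],[0,0,0,0],[0,0,0,0]]]'; python3 look.py scene s13; python3 look.py wrist w13; python3 - <<'E'
from h import *
m=np.load("pics/s13.npy",allow_pickle=True).item(); im=cv2.imread("pics/s13.png")
P=np.array([.492,.0693])
for z in (.028,.052,.072,.088,.106): print(z,project(m,[[*P,z]])[0].round(1))
p=project(m,[[*P,.06]])[0].astype(int); print(p)
a=cv2.resize(im[p[1]-50:p[1]+50,p[0]-50:p[0]+50],(600,600),interpolation=cv2.INTER_CUBIC)
q=lambda z,x:tuple((((project(m,[[P[0]+x[0],P[1]+x[1],z]])[0]-p+50)+.5)*6-.5).astype(int))
for z,r in ((.028,.031),(.052,.031),(.052,.026),(.072,.026),(.072,.021),(.088,.021)):
    for t in np.linspace(0,2*np.pi,48): cv2.circle(a,q(z,(r*np.cos(t),r*np.sin(t))),1,(0,0,255),-1)
cv2.imwrite("pics/c13.png",a)
E
```

```text
time_s: 42.45
ee_pos: [0.4983, 0.0708, 0.1701]
eef_rot: [-3.077, 0.014, 1.62]
force: [-1.2, -0.1, -0.4]
grip_width: 0.0801
time_s: 43.15
ee_pos: [0.401, 0.0663, 0.2018]
eef_rot: [-3.069, 0.014, 1.62]
force: [0.7, -0.4, 0.1]
grip_width: 0.0802
43.15 [0.401  0.0663 0.2018] [-3.0689  0.0144  1.6198] [ 0.7 -0.4  0.1]
43.2 [0.4011 0.0663 0.2018] [-3.0686  0.0144  1.6197] [0.7 0.2 0.4]
0.028 [262.  260.3]
0.052 [262.5 250.6]
0.072 [262.9 242.4]
0.088 [263.2 235.6]
0.106 [263.6 227.8]
[262 247]
```

View pics/c13.png

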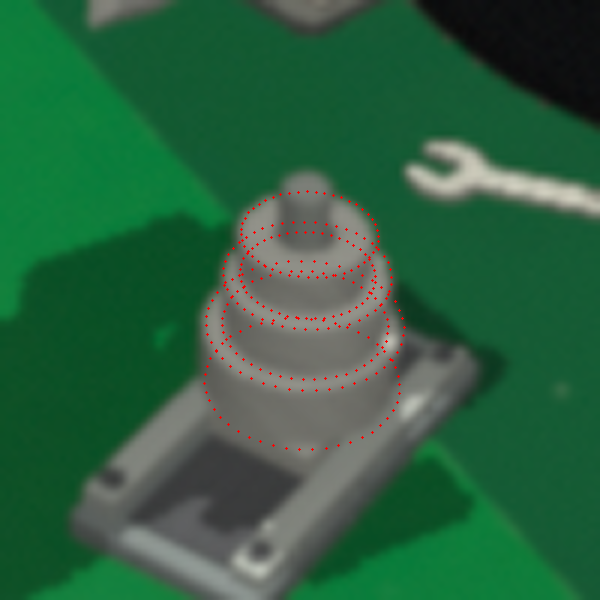

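The scene crop shows all three rings stacked level on the pin, which stands clear of the top ring at (308,185). The red outlines predicted for the seated heights fall on the ring edges. Handing in.

```bash
python3 -c "
from station import ctrl
print(ctrl.hand_in()); print(ctrl.get_obs()['time_s'])"
```

```text
the job is handed in; nothing more can be done
None
the job is handed in; nothing more can be done
```

I threaded all three rings onto the pin, widest at the bottom and narrowest on top, and handed the job in at about 43 s of the 72 s allowed. I gripped each ring twice with the jaws crossed to centre it, felt for the pin, lowered the ring until it touched home, then released it.

**Last checks:**
- **Seating:** in the final scene picture, the outlines worked out for the seated heights fall on all three rings, and they look level. An earlier wrist view also agreed for the wide ring.
- **Forces:** the wrist read at most about 8 N at each seating, and the pin never pushed back while a ring was going on.
- **Gripper:** it was open and well clear of everything at hand-in.

**What failed or disagreed:**
- **Fingertip position:** the fingertips stood about 22 mm behind the reported TCP, where the description says 19 mm ahead. The first two grasps of the wide ring closed on nothing because of this. I found it in the scene and wrist pictures and corrected for it.
- **Unexplained upward drift:** during the first fast descent the arm drifted up about 8 mm and tilted slightly. I did not find out why. The wrist force stayed near zero, and the slower descents did not repeat it.
- **Tool tilt:** quick moves left the tool tilted, up to 0.07 rad by the end. The held rings tilted by less than that, and I allowed for it while lowering.
- **Middle ring:** the automatic bore check after seating it was inconclusive, so its seating rests on the contact felt at the expected height and the final picture.
- **Bystanders:** I did not measure the tape roll, spanner and brass weight again at the end. I saw no contact with them.

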